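Try a serviced lock with its key and hold the bolt drawn

ROBOT

A 7-joint arm with a two-finger parallel gripper is mounted at the origin on the work surface. World frame = base frame: x ahead of the robot, y to its left, z up, the work surface at z = 0. Lengths are in m, angles in rad, forces in N, time in s.
With the tool pointing down it reaches from about 0.4 to 0.85 m from the base axis. Payload 10.4 kg.
Tool frame: the origin (TCP) lies midway between the tips of the shut fingers; the grasp point (between the pads) lies 19 mm behind it; z points along the fingers, y is the direction in which the jaws open and shut (so a half turn about z gives the same grasp; the last joint's range is limited). The gripper opens to 87 mm and grips with 3 to 60 N. Pads are 19 mm wide; open, the fingers measure 117 mm over their backs; the gripper's body (75 mm by 190 mm) begins 51 mm behind the grasp point.
Start: joints at [1.178, 0.332, -0.065, 1.46, 0.022, 1.35, -0.088], TCP at [0.226, -0.583, 0.223] pointing down, gripper open.
Joint ranges: [-2.6, 2.6], [-0.5, 2.12], [-1.47, 1.34], [0.16, 2.42], [-1.27, 4.41], [0.06, 2.06], [-2.6, 2.6]. Speed limits (rad/s): [2.22, 2.22, 2.79, 2.79, 3.14, 3.14, 3.14].

INTERFACE

Orientations are given as a unit quaternion [x, y, z, w].
In Python, from cell import arm, get_image, camera_info, workorder gives the robot as it stands.
- The arm moves only by the tool carry_out, never from a script. Its argument "moves" is a list of rows, each a list of 5 numbers: the shift along the tool's x, y, z in cm, then the turn about the tool's z in rad, then the gripper's target within -1 to 1 (shut at 1, half-way at 0, fully open at -1). A call has 1 to 5 rows; each row is the pose to reach, as a shift and turn from the pose measured when the call began, along the tool's axes at that moment; what a row does not reach only later rows make up. A row lasts 1/12 s, in which the tool goes at most 41.7 mm and 7.16 degrees, less where a joint would pass 70% of its speed; a pose out of reach is approached as far as the arm can. A call with a gripper value outside its range is refused whole. The fingers move at their own pace and stop on an object; "force" is the grip in N (left out, the last holds). Time passes only in rows, so rows that repeat a pose let the fingers close. It gives the time, the measured TCP pose, the force and the opening at its end, in the units of the state.
- arm.get_state(): the state, without advancing time (a new reading comes with each control period).
- get_image(name): name is "scene" or "top"; returns the picture (384x512x3 uint8, red, green, blue); there is no depth.
- camera_info(name): a dict with "camera_matrix" (3x3 intrinsics, pixels), "world_to_cam" (4x4, takes a point from world to camera coordinates). Camera axes: x right, y down, z forward; pixel columns grow to the right and rows downward; lengths in m; the calibration is good to about 2 mm. A picture is of the moment at which its call begins. camera_info takes no time and is no camera call.
- workorder.finish_job(): hands the job in, once; it reports no verdict.
The state is a dict: "clock": time; "joints": joint angles; "joint_velocities": joint speeds; "tau": joint torques, N m; "position": TCP position; "tcp_rot": TCP orientation; "wrist_force": force on the tool from outside, world axes, zero at the start; "wrist_torque": the same for the moment, N m; "opening": finger opening in m.
Only numpy, scipy, OpenCV 4.12 (cv2) and the standard library are available. Lean on these libraries where they do the work, as an engineer would, in place of code of your own. Each camera call takes 0.05 s, during which the arm holds its last target. There are 200 camera calls.

TASK

Take the key with the square head out of the wooden key stand and put it fully home into the lock that is clamped in the bench vice, rocking it from side to side to work it past the two sticky discs inside instead of forcing it. Then turn it a quarter turn clockwise (seen from above) against the return spring so that the bolt is drawn in, and finish while still gripping the key and holding it turned: do not let go. Leave the other two keys in the stand and the tamper, jug and jar where they are.

Things in the scene. Friction and masses are not known exactly. Their poses are not given: they have to be found in the camera images.
- square_key_bow (a point): The steel key to use, 88 mm long, 60 g, upright in the stand; this is the centre of its square head, 74 mm above its tip; z runs from tip to head. Head 32 mm wide (y), 10 mm thick (x), flat-sided, 28 mm tall (60 to 88 mm above the tip). Below it a neck 12 (y) by 8 (x) mm, 48 to 60 mm above the tip, and a shoulder plate 28 (y) by 12 (x) mm, 44 to 48 mm above the tip.
- square_key_tip (a point): Lowest point of that key's blade, on the key's axis, same axes. The blade is 14 mm wide (y), 5 mm thick (x), 44 mm long, its end flat with 1 mm rounded edges. It fits the lock either way round (half a turn about z).
- round_key_bow (a point): Centre of the head of another steel key, same height, whose head is a 28 mm round disc, 10 mm thick, on a round rod; it does not fit the lock. Leave it in the stand.
- tee_key_bow (a point): A third steel key, with a T-shaped head (a 44 mm bar, 12 mm in diameter, along y, 8 mm above this point) on a round rod; it does not fit the lock. Leave it in the stand.
- stand: Fixed wooden block, 50 (x) by 180 (y) by 52 mm tall, origin at the centre of its underside. The three keys stand in slots 60 mm apart along its y axis (at -60, 0 and 60 mm, in any order), shoulders resting on its top, blades about 44 mm deep in loose slots (8 by 18 mm plus 1 mm play), heads wide along its y axis.
- vice: Fixed grey bench vice clamping the lock; origin at the centre of its underside on the bench, z up. Base 90 (x) by 170 (y) mm; jaws on both y sides of the lock case reach to 50 mm from the centre and are 66 mm high; screw and cross bar on the -y side to 105 mm, 50 mm high. The lock is a steel case 60 (x) by 50 (y) mm, to 104 mm high, keyhole looking straight up.
- keyhole (a point): Centre of the keyhole, level with the top of the lock's cover plate, 104 mm above the bench; axes as the vice. Round opening 21 mm wide, 4 mm deep; in it the brass face disc with a slot 7.4 (x) by 18 (y) mm, in line with y; it turns along with the key. Key fully home: shoulder on the cover plate, tip 44 mm below this point. At rest the blade goes in with its width along y.
- upper_disc (a point): Hidden: on the axis, 14 mm below the keyhole, top of a stiff slotted disc 8 mm thick. Its slot is out of line by an unknown angle, up to 0.6 rad either way. The tip catches on it until the key is turned to within about 0.15 rad of that slot; then it drops in and the disc turns along with the key. Rock or probe with 3 to 8 N.
- lower_disc (a point): Hidden: on the axis, 24 mm below the keyhole, top of a second such disc; its slot is 0.45 to 0.65 rad out of line anticlockwise (seen from above, from the vice's y axis). Both slots are 7 by 18 mm.
- plug_top (a point): Hidden: on the axis, 34 mm below the keyhole, top of the plug, slot 6.4 by 18 mm in line with the vice's y axis; the key must be turned back to within about 0.1 rad of it to go the last 10 mm.
- plug (a joint): Angle of the lock's plug, rad: 0 at rest, grows clockwise seen from above, stop at 1.68. Only the fully inserted key turns it, with about 0.1 rad of play, against a spring (0.1 N m at rest to 0.22 N m at a quarter turn) plus about 0.13 N m of friction in the discs; when let go it springs back.
- bolt (a joint): Travel of the brass bolt (18 by 16 mm) that sticks 15 mm out of the lock case's +x side, m: 0 fully out, 0.012 drawn in; driven by the plug.
- tamper_mid (a point): Coffee tamper standing on the bench, 54 mm in diameter, 74 mm tall; its centre, half-way up. Leave alone.
- jug_mid (a point): Steel milk jug standing on the bench, 80 mm in diameter, 100 mm tall; its centre, half-way up. Leave alone.
- jar_mid (a point): Clear screw jar with a black lid, 60 mm in diameter, 80 mm tall; its centre, half-way up. Leave alone.
Things that resemble listed ones, but are neither listed nor needed, are in the scene too. Of the things that look like the stand, the middle-sized one is meant.

How it is judged:
By the outcome, as a careful person would: the job done as asked, in the order asked, and still so for the second after the job is handed in, while the arm keeps its last pose, push and grip.
It also fails if it takes over 64 s, if anything falls off the work surface, if the arm or the gripper's body presses on something with over 40 N, if the wrist force passes 120 N, or if a joint passes its speed limit or range.

## Working session

There is one attempt and no reset: what is moved stays moved. The work goes in short steps, Python scripts to look and compute and a tool call to move; the robot and the scene stay as the last step left them, time stands still between calls to the robot, and variables do not carry over. Pictures are saved under pics/ and viewed, about 8 in all and at most 12, crops included, and the job is handed in when it is done.

Besides the shell and the picture viewer there is one more tool, called after "Emit:" by a JSON object that holds its "api" and its "payload". carry_out: Moves the arm, as the interface text tells. Its arguments: {"type":"object","properties":{"moves":{"type":"array"},"force":{"type":"number"}},"required":["moves"]}

```bash
mkdir -p pics
python3 - <<'E'
from cell import arm,get_image,camera_info
import cv2,numpy as np
s=arm.get_state();print(s)
for n in("scene","top"):
    im=get_image(n);cv2.imwrite(f"pics/{n}0.png",cv2.resize(im[:,:,::-1],(768,576),interpolation=cv2.INTER_CUBIC)); np.save(f"pics/{n}0.npy",im)
    c=camera_info(n);print(n,np.round(c["camera_matrix"],2).tolist(),np.round(c["world_to_cam"],4).tolist())
E
```

```text
{'clock': 0.0, 'joints': array([ 1.17838106,  0.33284304, -0.06467387,  1.46094691,  0.02159444,
        1.34990483, -0.08849035]), 'joint_velocities': array([ 6.17156325e-05, -2.45106028e-04,  1.28298613e-03, -1.44964968e-03,
        6.29819191e-04, -1.38226697e-03, -1.01437952e-03]), 'tau': array([-1.38246352e-03, -6.23231864e+01,  2.38508976e-02, -3.89882183e+01,
       -6.12425990e-02,  3.98320542e-02,  1.94622689e-04]), 'position': array([ 0.22574175, -0.58238879,  0.22176921]), 'tcp_rot': array([ 9.82952549e-01,  1.83858074e-01, -1.63418119e-04, -6.84286263e-04]), 'wrist_force': array([ 0.20663129, -0.27408217,  0.3849002 ]), 'wrist_torque': array([ 0.0167281, -0.007276 , -0.0117664]), 'opening': 0.08708387260084505}
scene [[347.34, 0.0, 257.32], [0.0, 347.34, 188.91], [0.0, 0.0, 1.0]] [[-0.0307, 0.9994, 0.0147, -0.1019], [0.6542, 0.0312, -0.7557, -0.3282], [-0.7557, -0.0136, -0.6548, 1.4057], [0.0, 0.0, 0.0, 1.0]]
top [[400.98, 0.0, 254.22], [0.0, 400.98, 193.8], [0.0, 0.0, 1.0]] [[-0.1733, -0.9849, -0.0038, 0.184], [-0.9635, 0.1704, -0.2063, 0.5655], [0.2039, -0.0321, -0.9785, 1.0511], [0.0, 0.0, 0.0, 1.0]]
```

View pics/scene0.png

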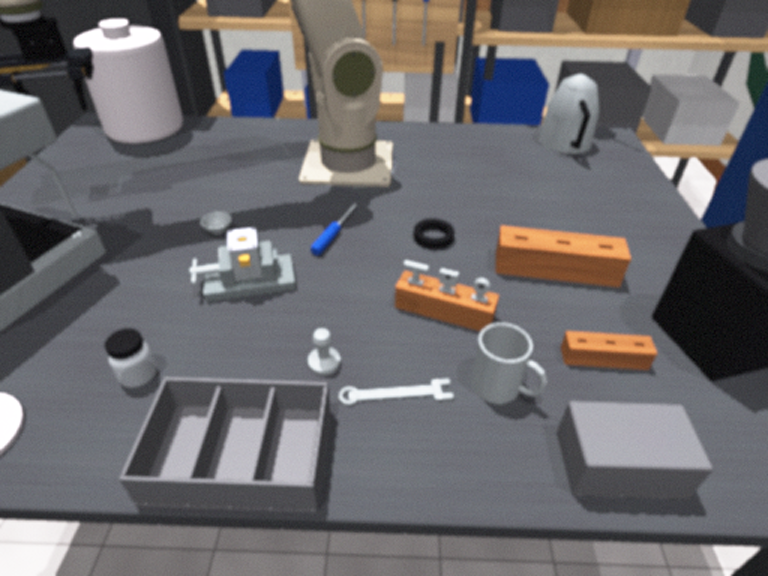

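View pics/top0.png

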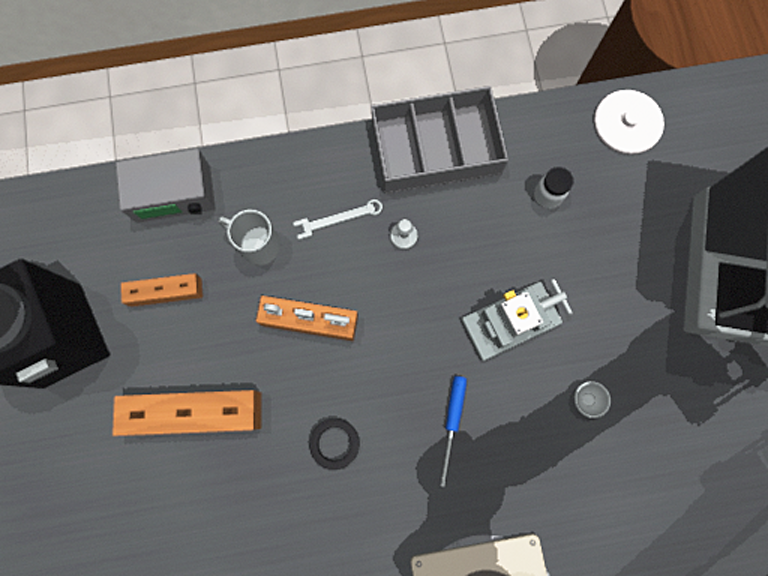

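The middle-sized stand is the one at scene (446,298) and top (307,317), both in x1.5 pictures. Its candidate keys are at scene (416,267), (448,273) and (481,284), or top (337,319), (304,313) and (272,309). The left one in scene looks like the tee. The other stands, at scene (562,257) and (608,350), are empty. Next is a close crop.

Run:
```python
import cv2,numpy as np
a=np.load("pics/scene0.npy")[165:225,255:340,::-1];b=np.load("pics/top0.npy")[185:235,160:245,::-1];c=np.load("pics/top0.npy")[175:245,300:385,::-1]
f=lambda x,k:cv2.resize(x,None,fx=k,fy=k,interpolation=cv2.INTER_CUBIC)
def pad(x,h):return cv2.copyMakeBorder(x,0,h-x.shape[0],0,0,cv2.BORDER_CONSTANT)
A,B,C=f(a,4.7),f(b,4.7),f(c,4.7)
top=np.hstack([A[:282],pad(B,282)[:, :400]])
bot=pad(C,330)[:318]; bot=cv2.copyMakeBorder(bot,0,0,0,top.shape[1]-bot.shape[1],cv2.BORDER_CONSTANT)
cv2.imwrite("pics/crop1.png",np.vstack([top,bot]))
```

```text
(no output)
```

View pics/crop1.png

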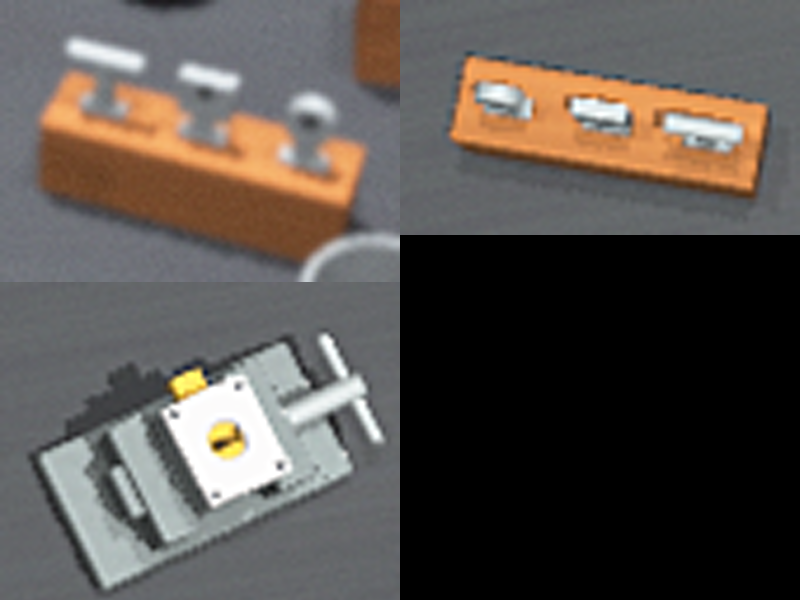

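The middle key is the square one: flat-topped and in the middle in both views. Round is at scene-right and tee at scene-left. I'll now fit the stand and lock poses.

```bash
cat > h.py <<'E'
import cv2,numpy as np
from scipy.optimize import minimize
from scipy.spatial.transform import Rotation as R
from cell import arm,get_image,camera_info
CI={n:camera_info(n) for n in("scene","top")}
def proj(n,P):
    c=CI[n];P=np.atleast_2d(P);q=P@c["world_to_cam"][:3,:3].T+c["world_to_cam"][:3,3]
    q=q@c["camera_matrix"].T;return q[:,:2]/q[:,2:]
def back(n,uv,z):
    c=CI[n];W=c["world_to_cam"];Rm=W[:3,:3];o=-Rm.T@W[:3,3]
    uv=np.atleast_2d(uv);d=np.c_[uv,np.ones(len(uv))]@np.linalg.inv(c["camera_matrix"]).T@Rm
    return o+d*((z-o[2])/d[:,2])[:,None]
def box(p,sx,sy,z0,z1):
    x,y,a=p;c,s=np.cos(a),np.sin(a)
    return np.array([[x+c*i*sx/2-s*j*sy/2,y+s*i*sx/2+c*j*sy/2,z] for i in(-1,1) for j in(-1,1) for z in(z0,z1)])
def sil(n,pts,shape=(384,512),k=4):
    m=np.zeros((shape[0]*k,shape[1]*k),np.uint8);h=cv2.convexHull(((proj(n,pts)+.5)*k-.5).astype(np.float32))
    cv2.fillConvexPoly(m,np.round(h*16).astype(np.int32),255,shift=4);return cv2.resize(m,shape[::-1],interpolation=cv2.INTER_AREA)/255.
def state():
    s=arm.get_state();e=R.from_quat(s["tcp_rot"]).as_matrix()
    print("t %.2f"%s["clock"],"p",np.round(s["position"]*1000,1),"yaw(toolx) %.3f"%np.arctan2(e[1,0],e[0,0]),"zaxis",np.round(e[:,2],3),"F",np.round(s["wrist_force"],1),"T",np.round(s["wrist_torque"],2),"open %.1f"%(s["opening"]*1000),"q",np.round(s["joints"],2));return s,e
E
python3 - <<'E'
from h import *
ims={n:np.load(f"pics/{n}0.npy") for n in CI}
# stand
M={}
for n,(u0,u1,v0,v1) in dict(scene=(258,336,175,222),top=(165,245,190,232)).items():
    hsv=cv2.cvtColor(ims[n],cv2.COLOR_RGB2HSV);m=cv2.inRange(hsv,(3,110,50),(25,255,255));k=np.zeros_like(m);k[v0:v1,u0:u1]=m[v0:v1,u0:u1]
    cs,_=cv2.findContours(k,0,2);h=cv2.convexHull(max(cs,key=cv2.contourArea));f=np.zeros_like(m);cv2.fillConvexPoly(f,h,1);M[n]=f.astype(float)
    print(n,h.reshape(-1,2).min(0),h.reshape(-1,2).max(0))
for use in(("top",),("scene",),("scene","top")):
    f=lambda p:sum(np.abs(sil(n,box(p,.05,.18,0,.052))-M[n]).sum() for n in use)
    c0=back("top",[[205,211]],.04)[0]
    best=min((minimize(f,[c0[0],c0[1],a],method="Nelder-Mead",options=dict(initial_simplex=np.array([c0[0],c0[1],a])+np.vstack([np.zeros(3),np.diag([.02,.02,.15])]))) for a in(-.3,0,.3)),key=lambda r:r.fun)
    print("stand",use,np.round(best.x,4),best.fun)
# lock
I=ims["top"];m=((I.min(2)>215)*255).astype(np.uint8);k=np.zeros_like(m);k[190:230,325:368]=m[190:230,325:368]
cs,_=cv2.findContours(k,0,1);c=max(cs,key=cv2.contourArea).reshape(-1,2);w=back("top",c,.104)[:,:2]
r=cv2.minAreaRect((w*1000).astype(np.float32));print("plate",r)
hsv=cv2.cvtColor(I,cv2.COLOR_RGB2HSV);b=cv2.inRange(hsv,(18,120,60),(35,255,255));
n_,l,st,ce=cv2.connectedComponentsWithStats(b[185:235,320:370]);
for s,cc in zip(st[1:],ce[1:]):
    if s[4]>8:print("brass",s[4],cc+[320,185],back("top",[cc+[320,185]],.102)[0])
I=ims["scene"];hsv=cv2.cvtColor(I,cv2.COLOR_RGB2HSV);b=cv2.inRange(hsv,(18,100,60),(35,255,255));
n_,l,st,ce=cv2.connectedComponentsWithStats(b[145:200,130:195])
for s,cc in zip(st[1:],ce[1:]):
    if s[4]>5:print("brass scene",s[4],cc+[130,145],back("scene",[cc+[130,145]],.102)[0])
state()
E
```

```text
scene [264 181] [331 219]
top [171 197] [237 226]
stand ('top',) [ 0.5692  0.2289 -0.3401] 53.78431372549019
stand ('scene',) [ 0.5683  0.2275 -0.3373] 87.29019607843138
stand ('scene', 'top') [ 0.5687  0.2281 -0.3391] 146.54901960784315
plate ((499.3752136230469, -151.9187469482422), (61.74933624267578, 50.71684646606445), 13.705151557922363)
brass 35 [339.31428571 196.42857143] [ 0.53363647 -0.13681043  0.102     ]
brass 39 [347.82051282 208.15384615] [ 0.49888032 -0.15205959  0.102     ]
brass scene 55 [162.67272727 172.92727273] [ 0.56138878 -0.13212313  0.102     ]
t 0.10 p [ 225.8 -582.4  221.8] yaw(toolx) 0.370 zaxis [-0.001  0.001 -1.   ] F [ 0.9 -0.   0.1] T [ 0.01 -0.07 -0.02] open 86.6 q [ 1.18  0.33 -0.06  1.46  0.02  1.35 -0.09]
```

Emit:
{"api": "carry_out", "payload": {"moves": [[2.8,-2.9,0,0,-1],[5.6,-5.8,0,0,-1],[8.4,-8.7,0,0,-1],[11.2,-11.6,0,0,-1],[14,-14.5,0,0,-1]]}}

```text
clock: 0.52
position: [0.3041, -0.3946, 0.2217]
tcp_rot: [0.983, 0.184, -0.0, -0.001]
wrist_force: [1.1, 0.8, 0.7]
opening: 0.0871
```

Emit:
{"api": "carry_out", "payload": {"moves": [[2.8,-2.9,0,0,-1],[5.6,-5.8,0,0,-1],[8.4,-8.7,0,0,-1],[11.2,-11.6,0,0,-1],[14,-14.5,0,0,-1]]}}

```text
clock: 0.93
position: [0.3824, -0.2069, 0.2217]
tcp_rot: [0.983, 0.184, -0.001, -0.001]
wrist_force: [1.3, -1.0, 0.5]
opening: 0.0873
```

Emit:
{"api": "carry_out", "payload": {"moves": [[2.8,-2.9,0,0,-1],[5.6,-5.8,0,0,-1],[8.4,-8.7,0,0,-1],[11.2,-11.6,0,0,-1],[14,-14.5,0,0,-1]]}}

```text
clock: 1.35
position: [0.4607, -0.0192, 0.2218]
tcp_rot: [0.983, 0.184, -0.0, -0.0]
wrist_force: [1.1, -0.9, 0.2]
opening: 0.0874
```

Emit:
{"api": "carry_out", "payload": {"moves": [[2.8,-2.9,0,0,-1],[5.6,-5.8,0,0,-1],[8.4,-8.7,0,0,-1],[11.2,-11.6,0,0,-1],[14,-14.5,0,0,-1]]}}

```text
clock: 1.77
position: [0.5393, 0.1681, 0.2216]
tcp_rot: [0.983, 0.183, -0.001, -0.0]
wrist_force: [0.7, -0.6, 0.4]
opening: 0.087
```

Emit:
{"api": "carry_out", "payload": {"moves": [[0,0,0,-0.12,-1],[0,0,0,-0.24,-1],[0,0,0,-0.36,-1],[0,0,0,-0.48,-1],[0,0,0,-0.6,-1]]}}

```text
clock: 2.18
position: [0.5391, 0.1682, 0.2212]
tcp_rot: [0.884, 0.468, -0.001, -0.001]
wrist_force: [-0.3, 0.1, 0.3]
opening: 0.0871
```

```bash
cat >> h.py <<'E'
def goto(x,y,z,a):
    s,e=state();d=e.T@(np.array([x,y,z])-s["position"])*100;t=-(a-np.arctan2(e[1,0],e[0,0]));print("shift cm",np.round(d,2),"turn",round((t+np.pi)%(2*np.pi)-np.pi,3))
E
python3 -c "
from h import *
goto(.5687,.2281,.15,1.232)"
```

```text
t 2.18 p [539.1 168.2 221.2] yaw(toolx) 0.975 zaxis [-0.002  0.    -1.   ] F [-0.3  0.1  0.3] T [-0.04 -0.02  0.05] open 87.1 q [ 0.35  0.32 -0.89  1.59  0.25  1.36 -1.16]
shift cm [ 6.63 -0.9   7.12] turn -0.257
```

Emit:
{"api": "carry_out", "payload": {"moves": [[2.5,-0.3,0,-0.1,-1],[5,-0.6,1,-0.2,-1],[6.6,-0.9,3,-0.257,-1],[6.6,-0.9,6,-0.257,-1],[6.6,-0.9,7.1,-0.257,-1]]}}

```text
clock: 2.6
position: [0.5669, 0.228, 0.1461]
tcp_rot: [0.816, 0.578, -0.003, -0.002]
wrist_force: [-0.1, -0.6, -0.9]
opening: 0.0868
```

```bash
python3 -c "
from h import *
print(back('top',[[202.5,208.4]],.094),back('scene',[[299.7,181.6]],.094))
goto(.5687,.2281,.063,1.232)
A=get_image('top')[170:250,150:260,::-1];B=get_image('scene')[130:230,235:360,::-1]
f=lambda x:cv2.resize(x,(400,int(400*x.shape[0]/x.shape[1])),interpolation=cv2.INTER_CUBIC)
A,B=f(A),f(B);A=cv2.copyMakeBorder(A,0,B.shape[0]-A.shape[0],0,0,cv2.BORDER_CONSTANT)
cv2.imwrite('pics/hover.png',np.hstack([A,B]))"
```

```text
[[0.56650916 0.22659619 0.094     ]] [[0.57008544 0.22927288 0.094     ]]
t 2.60 p [566.9 228.  146.1] yaw(toolx) 1.233 zaxis [-0.007 -0.001 -1.   ] F [-0.1 -0.6 -0.9] T [-0.05 -0.05  0.01] open 86.8 q [ 0.21  0.51 -0.89  1.55  0.4   1.28 -1.07]
shift cm [0.09 0.22 8.31] turn 0.001
```

View pics/hover.png

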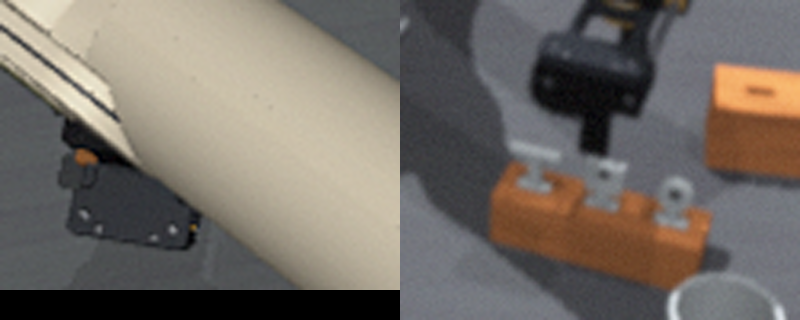

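The scene crop shows the fingers straddling the middle, square-headed key (crop ~(605,180)), with the tee at left and round at right. The top view is occluded by the arm. I'll descend.

Emit:
{"api": "carry_out", "payload": {"moves": [[0.1,0.2,2,0,-1],[0.1,0.2,4,0,-1],[0.1,0.2,6,0,-1],[0.1,0.2,7.5,0,-1],[0.1,0.2,8.3,0,-1]], "force": 20}}

```text
clock: 3.12
position: [0.569, 0.2259, 0.0641]
tcp_rot: [0.817, 0.577, -0.003, -0.001]
wrist_force: [0.4, -0.2, -0.6]
opening: 0.0873
```

```bash
python3 -c "
from h import *
s,e=state();goto(.5687,.2281,.063,1.232)
for o in(-.05,.05):print(proj('scene',s['position']+e[:,1]*o+[0,0,.01]))
print(proj('scene',[s['position']+[0,0,.019]]))
B=get_image('scene')[150:230,250:350,::-1]
cv2.imwrite('pics/low.png',cv2.resize(B,(750,600),interpolation=cv2.INTER_CUBIC))"
```

```text
t 3.12 p [569.  225.9  64.1] yaw(toolx) 1.230 zaxis [-0.007 -0.002 -1.   ] F [ 0.4 -0.2 -0.6] T [ 0.   -0.06  0.01] open 87.3 q [ 0.18  0.59 -0.84  1.63  0.47  1.15 -1.12]
t 3.12 p [569.  225.9  64.1] yaw(toolx) 1.230 zaxis [-0.007 -0.002 -1.   ] F [ 0.4 -0.2 -0.6] T [ 0.   -0.06  0.01] open 87.3 q [ 0.18  0.59 -0.84  1.63  0.47  1.15 -1.12]
shift cm [ 0.2  -0.11  0.11] turn -0.002
[[302.78069665 176.07319801]]
[[292.17874603 198.90600253]]
[[297.99061376 184.47022869]]
```

View pics/low.png

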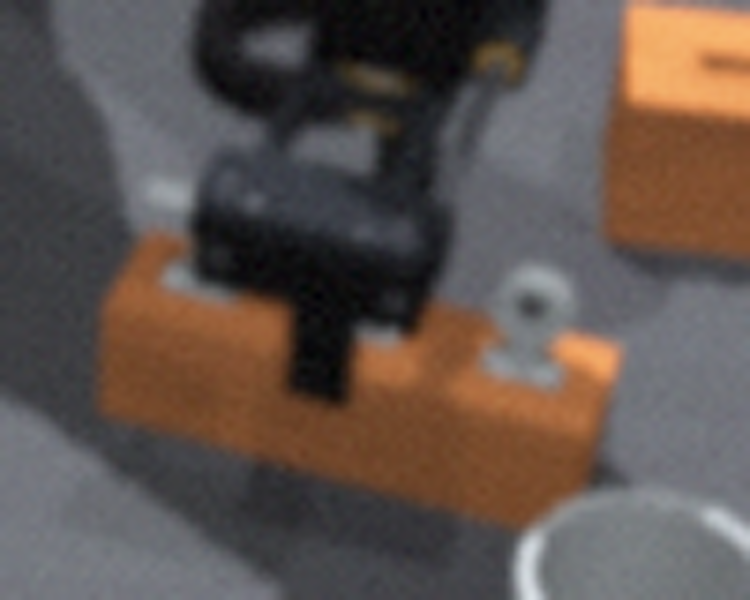

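The fingers straddle the square key, with the near fingertip at crop (320,390), as predicted. Now a small correction, then close.

Emit:
{"api": "carry_out", "payload": {"moves": [[0.2,-0.1,0.1,0,-1],[0.2,-0.1,0.1,0,0],[0.2,-0.1,0.1,0,1],[0.2,-0.1,0.1,0,1],[0.2,-0.1,0.1,0,1]], "force": 20}}

```text
clock: 3.58
position: [0.5687, 0.2282, 0.063]
tcp_rot: [0.817, 0.577, -0.003, -0.001]
wrist_force: [1.1, -0.3, 0.5]
opening: 0.0678
```

Emit:
{"api": "carry_out", "payload": {"moves": [[0,0,0,0,1],[0,0,0,0,1],[0,0,0,0,1],[0,0,0,0,1],[0,0,0,0,1]]}}

```text
clock: 4.0
position: [0.5687, 0.2281, 0.063]
tcp_rot: [0.817, 0.577, -0.003, -0.001]
wrist_force: [0.2, 0.2, 0.4]
opening: 0.035
```

```bash
python3 -c "
from h import *
state()"
```

```text
t 4.00 p [568.7 228.1  63. ] yaw(toolx) 1.230 zaxis [-0.007 -0.002 -1.   ] F [0.2 0.2 0.4] T [-0.06 -0.07 -0.04] open 35.0 q [ 0.18  0.6  -0.84  1.63  0.47  1.15 -1.12]
```

Emit:
{"api": "carry_out", "payload": {"moves": [[0,0,0,0,1],[0,0,0,0,1],[0,0,0,0,1],[0,0,0,0,1],[0,0,0,0,1]]}}

```text
clock: 4.42
position: [0.5684, 0.2284, 0.0629]
tcp_rot: [0.817, 0.577, -0.004, -0.001]
wrist_force: [-1.6, -0.0, 0.1]
opening: 0.0097
```

```bash
python3 -c "
from h import *
state()"
```

```text
t 4.42 p [568.4 228.4  62.9] yaw(toolx) 1.230 zaxis [-0.007 -0.002 -1.   ] F [-1.6 -0.   0.1] T [0.15 0.35 0.  ] open 9.7 q [ 0.18  0.6  -0.84  1.63  0.47  1.15 -1.12]
```

Emit:
{"api": "carry_out", "payload": {"moves": [[0,0,0,0,1],[0,0,-0.5,0,1],[0,0,-1.5,0,1],[0,0,-3,0,1],[0,0,-4.5,0,1]], "force": 60}}

```text
clock: 4.83
position: [0.5688, 0.2285, 0.1097]
tcp_rot: [0.817, 0.577, -0.003, -0.001]
wrist_force: [-0.8, 0.4, 0.3]
opening: 0.0093
```

Emit:
{"api": "carry_out", "payload": {"moves": [[0,0,-2,0,1],[0,0,-4.5,0,1],[0,0,-7,0,1],[0,0,-9,0,1],[0,0,-9,0,1]]}}

```text
clock: 5.25
position: [0.5711, 0.2302, 0.2061]
tcp_rot: [0.817, 0.577, 0.0, -0.0]
wrist_force: [1.2, 0.9, -0.7]
opening: 0.0096
```

```bash
python3 -c "
from h import *
goto(.4993,-.152,.2,1.810)
cv2.imwrite('pics/lift.png',cv2.resize(get_image('scene')[110:230,230:380,::-1],(750,600),interpolation=cv2.INTER_CUBIC))"
```

```text
t 5.25 p [571.1 230.2 206.1] yaw(toolx) 1.230 zaxis [ 0.     0.001 -1.   ] F [ 1.2  0.9 -0.7] T [-0.01 -0.07 -0.06] open 9.6 q [ 0.22  0.47 -0.91  1.47  0.37  1.38 -1.05]
shift cm [-38.43   5.99   0.57] turn -0.58
```

View pics/lift.png

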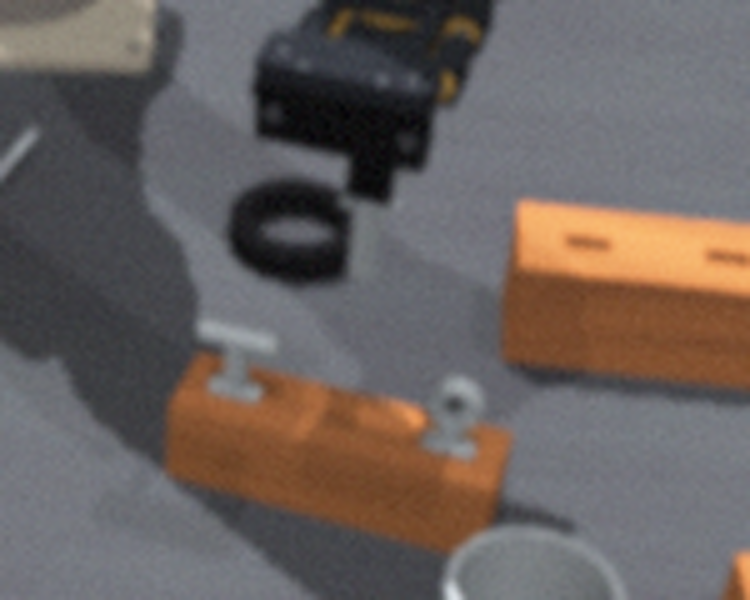

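The key is lifted (tip at crop (365,275)), and the tee and round keys are still in the stand. Next: turn and carry.

Emit:
{"api": "carry_out", "payload": {"moves": [[0,0,0,-0.12,1],[0,0,0,-0.24,1],[0,0,0,-0.36,1],[0,0,0,-0.48,1],[0,0,0,-0.58,1]]}}

```text
clock: 5.72
position: [0.5703, 0.2295, 0.2035]
tcp_rot: [0.615, 0.788, -0.001, -0.001]
wrist_force: [0.9, -0.2, 0.5]
opening: 0.0094
```

Emit:
{"api": "carry_out", "payload": {"moves": [[-3.5,-1.6,0,0,1],[-7,-3.2,0,0,1],[-10.5,-4.8,0,0,1],[-14,-6.4,0,0,1],[-17.5,-8,0,0,1]]}}

```text
clock: 6.13
position: [0.5343, 0.0385, 0.2034]
tcp_rot: [0.615, 0.788, -0.001, -0.001]
wrist_force: [1.0, -1.3, -0.7]
opening: 0.0095
```

Emit:
{"api": "carry_out", "payload": {"moves": [[-3.5,-1.6,0,0,1],[-7,-3.2,0,0,1],[-10.5,-4.8,0,0,1],[-14,-6.4,0,0,1],[-17.5,-8,0,0,1]]}}

```text
clock: 6.55
position: [0.4983, -0.1525, 0.2038]
tcp_rot: [0.615, 0.788, -0.002, -0.001]
wrist_force: [0.3, -1.1, -0.7]
opening: 0.0095
```

```bash
python3 -c "
from h import *
goto(.4993,-.152,.165,1.810)"
```

```text
t 6.55 p [ 498.3 -152.5  203.8] yaw(toolx) 1.817 zaxis [-0.003 -0.002 -1.   ] F [ 0.3 -1.1 -0.7] T [-0.05 -0.18  0.06] open 9.5 q [ 1.1   0.25 -1.01  1.72  0.22  1.3   0.29]
shift cm [0.03 0.12 3.88] turn 0.007
```

Emit:
{"api": "carry_out", "payload": {"moves": [[0,0.1,1.5,0.007,1],[0,0.1,3,0.007,1],[0,0.1,3.9,0.007,1],[0,0.1,3.9,0.007,1]]}}

```text
clock: 6.88
position: [0.4979, -0.1519, 0.1631]
tcp_rot: [0.618, 0.786, -0.002, -0.002]
wrist_force: [-1.0, -0.1, -0.1]
opening: 0.0097
```

```bash
python3 -c "
from h import *
goto(.4993,-.152,.165,1.810)
p=arm.get_state()['position'];print(proj('scene',[p-[0,0,.055],p,[.4993,-.152,.104]]),proj('top',[p-[0,0,.055],[.4993,-.152,.104]]))
A=get_image('scene')[115:205,125:215,::-1];B=get_image('top')[160:250,300:390,::-1]
cv2.imwrite('pics/pre.png',cv2.resize(np.hstack([A,B]),(800,400),interpolation=cv2.INTER_CUBIC))"
```

```text
t 6.88 p [ 497.9 -151.9  163.1] yaw(toolx) 1.810 zaxis [-0.006 -0.    -1.   ] F [-1.  -0.1 -0.1] T [-0.01 -0.12  0.02] open 9.7 q [ 1.07  0.29 -0.99  1.77  0.26  1.23  0.25]
shift cm [-0.04  0.13 -0.19] turn 0.0
[[160.62631094 156.75938885]
 [157.16384459 139.89663876]
 [160.71454824 158.25982855]] [[348.36565468 208.1341233 ]
 [347.93376908 207.87292631]]
```

View pics/pre.png

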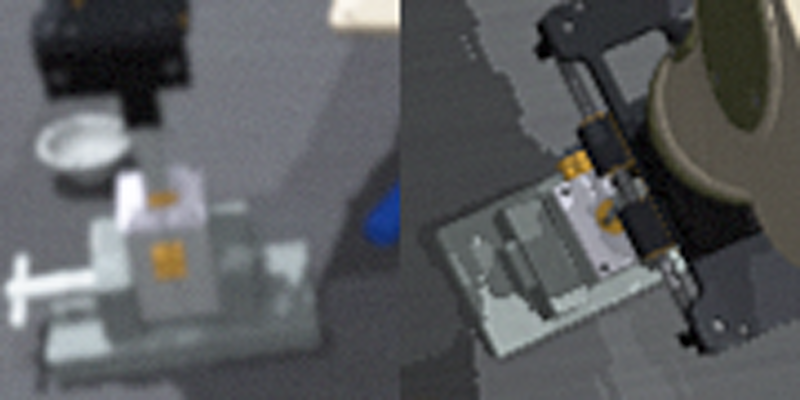

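Run:
```python
from h import *
np.set_printoptions(linewidth=200)
I=get_image("scene").astype(int);O=np.load("pics/scene0.npy").astype(int)
cv2.imwrite
hsv=cv2.cvtColor(O.astype(np.uint8),cv2.COLOR_RGB2HSV)
S=hsv[...,1];print("sat orig rows 154-166, cols 152-172");print(S[154:178:1,152:174])
D=np.abs(I-O).sum(2);print("diff");print(D[138:162,150:174])
```

```text
sat orig rows 154-166, cols 152-172
[[ 21  19  13   6   1   0   0   1   0   1   1   1   1   1   0   1   2   4  18  23  26  16]
 [ 12   7   4   1   0   0   1   1   1   1   1   1   1   1   1   1   1   1  10  24  24  16]
 [  8   1   0   1   1   1   1   2   4   5   5   4   2   1   1   1   1   1  10  19  25  24]
 [  7   0   1   1   1   2   4   5   4   7   7   5   5   3   1   1   1   0   8  21  20  20]
 [  6   0   1   1   2   4   4  28  66  84  87  64  17   3   1   1   1   0   7  21  19  24]
 [  5   0   1   1   2   6  30  94 130 137 130 100  30   2   1   1   1   0   5  19  16  28]
 [  5   0   1   1   2   3  17  66  83  76  61  34   5   2   1   1   1   0   3  22  24  24]
 [  5   1   1   1   1   2   2   5   7   4   4   5   3   2   1   1   1   1   5  21  27  20]
 [  5   1   1   1   1   1   1   2   2   1   1   1   1   1   1   1   3   4   6  21  22  21]
 [  5   2   1   1   1   1   1   1   1   1   1   1   1   1   1   3   8   8   9  20  17  18]
 [  8   6   4   2   1   1   1   1   1   1   0   1   3   5   5   7  12  21  20  18  22  22]
 [  8   9   9   5   3   5   4   6   7   7   7   8  10  17  19  
[... 2802 characters left out ...]
0  77]
 [ 14  15  23  15  13  24 127 298 391 422 419 413 369 338 304 285 246 239 239 277 266  69  27  33]
 [ 23  38  14   3   3  12  92 281 372 405 412 405 390 349 319 293 256 243 243 258 271 129  10  25]
 [ 33  25  16   3   0   8  67 232 347 377 367 356 355 337 323 298 261 237 240 264 302 154   3  32]
 [ 26  31  16   2   2   5  42 189 298 302 284 285 286 281 305 301 260 236 228 249 296 177   8   7]
 [ 26  24  11   4   2   4  35 166 237 204 198 225 239 238 306 308 258 236 233 258 286 200  24  16]
 [ 29  34  14   4   2   7  42 174 261 236 238 271 293 310 308 309 264 229 225 259 288 227  14   2]
 [ 23  17   9   3   8  22  73 195 305 323 337 349 343 321 297 268 258 248 242 250 273 219  27   7]]
```

Emit:
{"api": "carry_out", "payload": {"moves": [[0,0.15,0,0,1],[0,0.15,0.2,0,1],[0,0.15,0.4,0,1],[0,0.15,0.6,0,1],[0,0.15,0.6,0,1]]}}

```text
clock: 7.45
position: [0.5007, -0.1513, 0.1591]
tcp_rot: [0.617, 0.787, -0.002, -0.001]
wrist_force: [0.9, 0.1, -0.5]
opening: 0.0093
```

```bash
python3 -c "
from h import *
goto(.4995,-.152,.155,1.810)"
```

```text
t 7.45 p [ 500.7 -151.3  159.1] yaw(toolx) 1.811 zaxis [-0.003 -0.001 -1.   ] F [ 0.9  0.1 -0.5] T [ 0.04 -0.11  0.04] open 9.3 q [ 1.07  0.3  -0.99  1.77  0.27  1.22  0.24]
shift cm [-0.04 -0.14  0.41] turn 0.001
```

Emit:
{"api": "carry_out", "payload": {"moves": [[0,-0.1,0,0,1],[0,-0.1,0.2,0,1],[0,-0.1,0.4,0,1],[0,-0.1,0.5,0,1],[0,-0.1,0.5,0,1]]}}

```text
clock: 7.87
position: [0.4999, -0.1516, 0.1544]
tcp_rot: [0.617, 0.787, -0.002, -0.001]
wrist_force: [-1.3, 0.5, 4.4]
opening: 0.0098
```

```bash
python3 -c "
from h import *
goto(.4995,-.152,.145,1.810)"
```

```text
t 7.87 p [ 499.9 -151.6  154.4] yaw(toolx) 1.811 zaxis [-0.003 -0.002 -1.   ] F [-1.3  0.5  4.4] T [0.01 0.24 0.02] open 9.8 q [ 1.06  0.3  -0.99  1.78  0.27  1.21  0.24]
shift cm [-0.03 -0.05  0.94] turn 0.001
```

Emit:
{"api": "carry_out", "payload": {"moves": [[0,-0.05,0.1,0,1],[0,-0.1,0.15,0,1],[0,-0.15,0.15,0,1]]}}

```text
clock: 8.12
position: [0.4995, -0.1519, 0.154]
tcp_rot: [0.617, 0.787, -0.001, 0.0]
wrist_force: [-0.9, 1.0, 9.9]
opening: 0.0093
```

```bash
python3 -c "
from h import *
goto(.4995,-.152,.145,1.810)"
```

```text
t 8.12 p [ 499.5 -151.9  154. ] yaw(toolx) 1.811 zaxis [-0.001 -0.002 -1.   ] F [-0.9  1.   9.9] T [ 0.3 -0.1 -0. ] open 9.3 q [ 1.07  0.3  -0.99  1.78  0.27  1.21  0.24]
shift cm [-0.01 -0.    0.9 ] turn 0.001
```

Emit:
{"api": "carry_out", "payload": {"moves": [[0,-0.1,0,0,1],[0,-0.15,0.05,0,1],[0,-0.2,0.05,0,1]]}}

```text
clock: 8.37
position: [0.4973, -0.1524, 0.1532]
tcp_rot: [0.617, 0.787, -0.001, 0.0]
wrist_force: [-0.2, -0.6, 0.5]
opening: 0.0097
```

Emit:
{"api": "carry_out", "payload": {"moves": [[0,0,0.05,0,1],[0,0.1,0.05,0,1],[0,0.2,0.05,0,1],[0,0.3,0.05,0,1]]}}

```text
clock: 8.7
position: [0.4996, -0.1519, 0.1524]
tcp_rot: [0.617, 0.787, -0.002, -0.0]
wrist_force: [-3.9, 0.2, 1.2]
opening: 0.0095
```

```bash
python3 -c "
from h import *
goto(.4995,-.152,.145,1.810)"
```

```text
t 8.70 p [ 499.6 -151.9  152.4] yaw(toolx) 1.811 zaxis [-0.003 -0.002 -1.   ] F [-3.9  0.2  1.2] T [-0.25  1.13  0.02] open 9.5 q [ 1.06  0.3  -0.99  1.78  0.27  1.21  0.24]
shift cm [-0.01 -0.01  0.74] turn 0.001
```

The tip dropped into the slot and feels the +x wall. I'll centre it and go down to the upper disc.

Emit:
{"api": "carry_out", "payload": {"moves": [[0,-0.1,0,0,1],[0,-0.1,0.2,0,1],[0,-0.1,0.4,0,1],[0,-0.1,0.6,0,1],[0,-0.1,0.6,0,1]]}}

```text
clock: 9.12
position: [0.4986, -0.152, 0.146]
tcp_rot: [0.617, 0.787, -0.002, -0.001]
wrist_force: [0.2, 0.6, -1.1]
opening: 0.0095
```

```bash
python3 -c "
from h import *
goto(.4985,-.152,.145,1.810)"
```

```text
t 9.12 p [ 498.6 -152.   146. ] yaw(toolx) 1.811 zaxis [-0.003 -0.002 -1.   ] F [ 0.2  0.6 -1.1] T [ 0.03 -0.09  0.04] open 9.5 q [ 1.06  0.31 -0.98  1.79  0.28  1.19  0.24]
shift cm [-0.   -0.01  0.1 ] turn 0.001
```

Emit:
{"api": "carry_out", "payload": {"moves": [[0,0,0.1,0,1],[0,0,0.2,0,1],[0,0,0.25,0,1]]}}

```text
clock: 9.37
position: [0.4991, -0.152, 0.1443]
tcp_rot: [0.617, 0.787, -0.002, -0.0]
wrist_force: [-3.4, 0.8, 13.5]
opening: 0.0095
```

```bash
python3 -c "
from h import *
state()"
```

```text
t 9.37 p [ 499.1 -152.   144.3] yaw(toolx) 1.811 zaxis [-0.002 -0.003 -1.   ] F [-3.4  0.8 13.5] T [0.1  0.89 0.01] open 9.5 q [ 1.06  0.31 -0.98  1.79  0.28  1.19  0.23]
```

Emit:
{"api": "carry_out", "payload": {"moves": [[0,-0.05,0.0,-0.06,1],[0,-0.05,0.03,-0.13,1],[0,-0.05,0.05,-0.2,1],[0,-0.05,0.05,-0.27,1],[0,-0.05,0.05,-0.34,1]]}}

```text
clock: 9.78
position: [0.4987, -0.152, 0.1445]
tcp_rot: [0.474, 0.881, -0.002, -0.0]
wrist_force: [-5.0, -0.2, 9.5]
opening: 0.0092
```

```bash
python3 -c "
from h import *
state()"
```

```text
t 9.78 p [ 498.7 -152.   144.5] yaw(toolx) 2.154 zaxis [-0.002 -0.003 -1.   ] F [-5.  -0.2  9.5] T [ 0.26  1.09 -0.06] open 9.2 q [ 1.11  0.33 -1.04  1.79  0.31  1.2   0.56]
```

Emit:
{"api": "carry_out", "payload": {"moves": [[0.05,-0.08,0.0,-0.06,1],[0.05,-0.08,0.03,-0.12,1],[0.05,-0.08,0.03,-0.18,1],[0.05,-0.08,0.03,-0.24,1],[0.05,-0.08,0.03,-0.28,1]]}}

```text
clock: 10.2
position: [0.4978, -0.152, 0.1446]
tcp_rot: [0.345, 0.939, -0.002, -0.001]
wrist_force: [-2.4, -0.2, 5.1]
opening: 0.0095
```

```bash
python3 -c "
from h import *
state()"
```

```text
t 10.20 p [ 497.8 -152.   144.6] yaw(toolx) 2.438 zaxis [-0.002 -0.003 -1.   ] F [-2.4 -0.2  5.1] T [ 0.11  0.61 -0.03] open 9.5 q [ 1.15  0.35 -1.1   1.79  0.34  1.21  0.82]
```

Emit:
{"api": "carry_out", "payload": {"moves": [[0,0,-0.1,0,1],[0,-0.1,-0.1,0,1],[0,-0.2,-0.1,0,1],[0,-0.25,-0.1,0,1]]}}

```text
clock: 10.53
position: [0.4967, -0.153, 0.1457]
tcp_rot: [0.345, 0.939, -0.001, -0.0]
wrist_force: [2.7, 5.5, -2.1]
opening: 0.0098
```

```bash
python3 -c "
from h import *
state()"
```

```text
t 10.53 p [ 496.7 -153.   145.7] yaw(toolx) 2.437 zaxis [-0.001 -0.002 -1.   ] F [ 2.7  5.5 -2.1] T [ 1.44 -0.91 -0.02] open 9.8 q [ 1.15  0.35 -1.1   1.79  0.33  1.21  0.83]
```

Emit:
{"api": "carry_out", "payload": {"moves": [[0,0.1,0,0,1],[0,0.2,0,0,1],[0,0.3,0,0,1],[0,0.4,0,0,1]]}}

```text
clock: 10.87
position: [0.4987, -0.1507, 0.1456]
tcp_rot: [0.345, 0.938, -0.002, -0.001]
wrist_force: [-3.9, -1.9, 1.8]
opening: 0.0097
```

```bash
python3 -c "
from h import *
state()"
```

```text
t 10.87 p [ 498.7 -150.7  145.6] yaw(toolx) 2.436 zaxis [-0.003 -0.003 -1.   ] F [-3.9 -1.9  1.8] T [-0.41  1.02 -0.04] open 9.7 q [ 1.14  0.35 -1.1   1.79  0.34  1.21  0.82]
```

Emit:
{"api": "carry_out", "payload": {"moves": [[0,-0.15,0,0,1],[0,-0.15,0.08,0,1],[0,-0.15,0.14,0.07,1],[0,-0.15,0.14,0.14,1],[0,-0.15,0.14,0.21,1]]}}

```text
clock: 11.28
position: [0.4983, -0.1515, 0.1446]
tcp_rot: [0.443, 0.896, -0.001, 0.0]
wrist_force: [-1.3, 1.5, 3.0]
opening: 0.0096
```

```bash
python3 -c "
from h import *
goto(.4979,-.152,.144,1.8)"
```

```text
t 11.28 p [ 498.3 -151.5  144.6] yaw(toolx) 2.223 zaxis [-0.001 -0.003 -1.   ] F [-1.3  1.5  3. ] T [0.31 0.15 0.06] open 9.6 q [ 1.12  0.33 -1.06  1.79  0.31  1.2   0.62]
shift cm [-0.01 -0.06  0.06] turn 0.423
```

Emit:
{"api": "carry_out", "payload": {"moves": [[0,-0.06,0.04,0.05,1],[0,-0.06,0.04,0.12,1],[0,-0.06,0.04,0.18,1],[0,-0.06,0.04,0.24,1],[0,-0.06,0.04,0.3,1]]}}

```text
clock: 11.7
position: [0.4981, -0.1518, 0.1446]
tcp_rot: [0.573, 0.819, -0.001, 0.001]
wrist_force: [-2.5, -0.2, 3.7]
opening: 0.0091
```

```bash
python3 -c "
from h import *
goto(.4979,-.152,.144,1.8)"
```

```text
t 11.70 p [ 498.1 -151.8  144.6] yaw(toolx) 1.920 zaxis [-0.001 -0.003 -1.   ] F [-2.5 -0.2  3.7] T [0.1  0.47 0.04] open 9.1 q [ 1.08  0.31 -1.    1.79  0.29  1.19  0.34]
shift cm [-0.01 -0.02  0.06] turn 0.12
```

Emit:
{"api": "carry_out", "payload": {"moves": [[0,-0.03,0.04,0.07,1],[0,-0.03,0.04,0.14,1],[0,-0.03,0.04,0.21,1],[0,-0.03,0.04,0.28,1],[0,-0.03,0.04,0.35,1]]}}

```text
clock: 12.12
position: [0.498, -0.152, 0.1445]
tcp_rot: [0.708, 0.706, -0.001, 0.001]
wrist_force: [-2.4, 0.6, 3.4]
opening: 0.0096
```

```bash
python3 -c "
from h import *
goto(.4979,-.152,.144,1.8)"
```

```text
t 12.12 p [ 498.  -152.   144.5] yaw(toolx) 1.567 zaxis [-0.    -0.003 -1.   ] F [-2.4  0.6  3.4] T [-0.05  0.62  0.01] open 9.6 q [ 1.03  0.29 -0.94  1.8   0.26  1.18  0.01]
shift cm [ 0.   -0.01  0.05] turn -0.233
```

Emit:
{"api": "carry_out", "payload": {"moves": [[0,-0.03,0.05,0.07,1],[0,-0.03,0.05,0.14,1],[0,-0.03,0.05,0.21,1],[0,-0.03,0.05,0.28,1],[0,-0.03,0.05,0.35,1]]}}

```text
clock: 12.53
position: [0.4977, -0.1522, 0.1442]
tcp_rot: [0.822, 0.57, -0.001, 0.001]
wrist_force: [-1.9, -0.2, 2.7]
opening: 0.0094
```

```bash
python3 -c "
from h import *
goto(.4979,-.152,.144,1.8)"
```

```text
t 12.53 p [ 497.7 -152.2  144.2] yaw(toolx) 1.213 zaxis [-0.    -0.003 -1.   ] F [-1.9 -0.2  2.7] T [-0.14  0.65  0.04] open 9.4 q [ 0.99  0.27 -0.89  1.8   0.23  1.17 -0.33]
shift cm [0.03 0.01 0.02] turn -0.587
```

Emit:
{"api": "carry_out", "payload": {"moves": [[0,0,0.06,0,1],[0,0,0.12,0,1]]}}

```text
clock: 12.7
position: [0.4977, -0.1522, 0.143]
tcp_rot: [0.821, 0.571, -0.001, 0.001]
wrist_force: [-1.4, 0.1, 1.9]
opening: 0.0094
```

```bash
python3 -c "
from h import *
state()"
```

```text
t 12.70 p [ 497.7 -152.2  143. ] yaw(toolx) 1.215 zaxis [-0.    -0.004 -1.   ] F [-1.4  0.1  1.9] T [ 0.06  0.56 -0.01] open 9.4 q [ 0.99  0.28 -0.88  1.8   0.23  1.17 -0.33]
```

The tip dropped into the upper disc, about 0.55 rad clockwise. I'll go down to the lower disc.

Emit:
{"api": "carry_out", "payload": {"moves": [[0,0,0.15,0,1],[0,0,0.3,0,1],[0,0,0.5,0,1],[0,0,0.7,0,1],[0,0,0.75,0,1]]}}

```text
clock: 13.12
position: [0.4975, -0.1522, 0.1351]
tcp_rot: [0.821, 0.571, -0.001, 0.001]
wrist_force: [-2.5, 0.2, 1.6]
opening: 0.0093
```

```bash
python3 -c "
from h import *
state()"
```

```text
t 13.12 p [ 497.5 -152.2  135.1] yaw(toolx) 1.216 zaxis [-0.    -0.003 -1.   ] F [-2.5  0.2  1.6] T [0.11 0.45 0.03] open 9.3 q [ 0.98  0.29 -0.88  1.81  0.24  1.16 -0.33]
```

Emit:
{"api": "carry_out", "payload": {"moves": [[0,-0.03,0,-0.1,1],[0,-0.03,0,-0.2,1],[0,-0.03,0,-0.3,1],[0,-0.03,0,-0.4,1],[0,-0.03,0,-0.5,1]]}}

```text
clock: 13.53
position: [0.4971, -0.1522, 0.1348]
tcp_rot: [0.652, 0.758, -0.001, 0.001]
wrist_force: [-2.2, -0.2, -0.0]
opening: 0.0093
```

```bash
python3 -c "
from h import *
goto(.4976,-.152,.135,2.26)"
```

```text
t 13.53 p [ 497.1 -152.2  134.8] yaw(toolx) 1.721 zaxis [-0.001 -0.003 -1.   ] F [-2.2 -0.2 -0. ] T [-0.    0.39 -0.12] open 9.3 q [ 1.05  0.31 -0.96  1.81  0.28  1.17  0.15]
shift cm [ 0.01  0.05 -0.02] turn -0.539
```

Emit:
{"api": "carry_out", "payload": {"moves": [[0,0.03,0,-0.1,1],[0,0.03,0,-0.2,1],[0,0.03,0.03,-0.3,1],[0,0.03,0.04,-0.38,1],[0,0.03,0.06,-0.46,1]]}}

```text
clock: 13.95
position: [0.4976, -0.1521, 0.1346]
tcp_rot: [0.46, 0.888, -0.002, 0.001]
wrist_force: [-3.2, 0.7, 7.6]
opening: 0.0095
```

```bash
python3 -c "
from h import *
goto(.4977,-.152,.135,2.36)"
```

```text
t 13.95 p [ 497.6 -152.1  134.6] yaw(toolx) 2.185 zaxis [-0.    -0.003 -1.   ] F [-3.2  0.7  7.6] T [ 0.25  0.89 -0.06] open 9.5 q [ 1.11  0.34 -1.05  1.81  0.32  1.18  0.58]
shift cm [ 0.    0.01 -0.04] turn -0.175
```

Emit:
{"api": "carry_out", "payload": {"moves": [[0,0,0.03,-0.05,1],[0,0,0.04,-0.1,1],[0,0,0.05,-0.15,1],[0,0,0.06,-0.19,1],[0,0,0.08,-0.2,1]]}}

```text
clock: 14.37
position: [0.4978, -0.152, 0.1343]
tcp_rot: [0.368, 0.93, -0.002, 0.0]
wrist_force: [-5.1, 0.0, 8.5]
opening: 0.0095
```

```bash
python3 -c "
from h import *
goto(.4977,-.152,.135,2.36)"
```

```text
t 14.37 p [ 497.8 -152.   134.3] yaw(toolx) 2.387 zaxis [-0.    -0.003 -1.   ] F [-5.1  0.   8.5] T [ 0.26  1.1  -0.06] open 9.5 q [ 1.14  0.36 -1.08  1.8   0.34  1.18  0.76]
shift cm [ 0.01 -0.   -0.07] turn 0.027
```

Emit:
{"api": "carry_out", "payload": {"moves": [[0.05,-0.05,0.01,0,1],[0.05,-0.05,0.04,-0.04,1],[0.05,-0.05,0.05,-0.08,1],[0.05,-0.05,0.07,-0.08,1]]}}

```text
clock: 14.7
position: [0.4976, -0.152, 0.1342]
tcp_rot: [0.329, 0.944, -0.001, 0.001]
wrist_force: [-3.4, 1.5, 7.8]
opening: 0.0096
```

```bash
python3 -c "
from h import *
goto(.4977,-.152,.135,2.36)"
```

```text
t 14.70 p [ 497.6 -152.   134.2] yaw(toolx) 2.470 zaxis [ 0.001 -0.003 -1.   ] F [-3.4  1.5  7.8] T [ 0.27  0.72 -0.12] open 9.6 q [ 1.15  0.36 -1.1   1.81  0.35  1.19  0.84]
shift cm [-0.01  0.   -0.08] turn 0.11
```

Emit:
{"api": "carry_out", "payload": {"moves": [[0,-0.05,0.03,0.03,1],[0,-0.1,0.04,0.07,1],[0,-0.1,0.05,0.11,1],[0,-0.1,0.06,0.15,1],[0,-0.1,0.07,0.18,1]]}}

```text
clock: 15.12
position: [0.4973, -0.1523, 0.1334]
tcp_rot: [0.414, 0.91, -0.001, 0.001]
wrist_force: [0.1, 1.8, 0.4]
opening: 0.0093
```

```bash
python3 -c "
from h import *
goto(.4977,-.152,.135,2.36)"
```

```text
t 15.12 p [ 497.3 -152.3  133.4] yaw(toolx) 2.288 zaxis [ 0.002 -0.003 -1.   ] F [0.1 1.8 0.4] T [ 0.49 -0.08 -0.02] open 9.3 q [ 1.13  0.35 -1.06  1.81  0.33  1.18  0.67]
shift cm [-0.    0.05 -0.16] turn -0.072
```

Into the lower disc. Down to just above the plug, then turn back.

Emit:
{"api": "carry_out", "payload": {"moves": [[0,0,0.2,0,1],[0,0,0.4,0,1],[0,0,0.6,0,1],[0,0,0.75,0,1],[0,0,0.8,0,1]]}}

```text
clock: 15.53
position: [0.4972, -0.1524, 0.125]
tcp_rot: [0.414, 0.91, -0.001, 0.001]
wrist_force: [-1.4, 0.7, -0.2]
opening: 0.0092
```

```bash
python3 -c "
from h import *
goto(.4975,-.1522,.125,1.81)"
```

```text
t 15.53 p [ 497.2 -152.4  125. ] yaw(toolx) 2.288 zaxis [ 0.001 -0.002 -1.   ] F [-1.4  0.7 -0.2] T [0.26 0.06 0.07] open 9.2 q [ 1.12  0.36 -1.06  1.82  0.34  1.16  0.67]
shift cm [-0.01  0.03  0.  ] turn 0.478
```

Emit:
{"api": "carry_out", "payload": {"moves": [[0,0.02,0,0.1,1],[0,0.02,0,0.2,1],[0,0.02,0,0.3,1],[0,0.02,0,0.4,1],[0,0.02,0.02,0.48,1]]}}

```text
clock: 15.95
position: [0.4975, -0.1522, 0.1248]
tcp_rot: [0.62, 0.784, -0.0, 0.001]
wrist_force: [-1.2, 1.5, 0.9]
opening: 0.0096
```

Emit:
{"api": "carry_out", "payload": {"moves": [[0,0,0.05,0,1],[0,0,0.1,0,1],[0,0,0.13,0,1]]}}

```text
clock: 16.2
position: [0.4978, -0.1522, 0.1241]
tcp_rot: [0.619, 0.785, -0.001, 0.002]
wrist_force: [-2.1, 1.0, 8.4]
opening: 0.0094
```

```bash
python3 -c "
from h import *
goto(.4975,-.1522,.125,1.81)"
```

```text
t 16.20 p [ 497.8 -152.2  124.1] yaw(toolx) 1.807 zaxis [ 0.002 -0.003 -1.   ] F [-2.1  1.   8.4] T [0.33 0.75 0.06] open 9.4 q [ 1.05  0.33 -0.97  1.82  0.3   1.15  0.22]
shift cm [ 0.01 -0.03 -0.09] turn -0.003
```

Emit:
{"api": "carry_out", "payload": {"moves": [[0,-0.03,0.03,0.04,1],[0,-0.06,0.04,0.07,1],[0,-0.09,0.04,0.03,1],[0,-0.09,0.05,-0.03,1],[0,-0.09,0.05,-0.07,1]]}}

```text
clock: 16.62
position: [0.4969, -0.1525, 0.1235]
tcp_rot: [0.589, 0.808, -0.001, 0.002]
wrist_force: [-0.8, 0.4, 0.3]
opening: 0.0097
```

```bash
python3 -c "
from h import *
goto(.4975,-.1522,.125,1.81)"
```

```text
t 16.62 p [ 496.9 -152.5  123.5] yaw(toolx) 1.883 zaxis [ 0.002 -0.003 -1.   ] F [-0.8  0.4  0.3] T [0.24 0.09 0.04] open 9.7 q [ 1.06  0.33 -0.98  1.82  0.3   1.15  0.29]
shift cm [ 0.01  0.06 -0.15] turn 0.073
```

Emit:
{"api": "carry_out", "payload": {"moves": [[0,0,0.05,0.04,1],[0,0,0.2,0.06,1],[0,0,0.4,0.06,1],[0,0,0.6,0.06,1],[0,0,0.75,0.06,1]]}}

```text
clock: 17.03
position: [0.4971, -0.1524, 0.1158]
tcp_rot: [0.612, 0.791, -0.0, 0.002]
wrist_force: [0.0, 2.6, 1.5]
opening: 0.0094
```

```bash
python3 -c "
from h import *
goto(.4975,-.1522,.114,1.81)"
```

```text
t 17.03 p [ 497.1 -152.4  115.8] yaw(toolx) 1.824 zaxis [ 0.002 -0.003 -1.   ] F [0.  2.6 1.5] T [ 0.45 -0.1   0.  ] open 9.4 q [ 1.05  0.34 -0.97  1.83  0.31  1.13  0.23]
shift cm [0.01 0.05 0.18] turn 0.014
```

Emit:
{"api": "carry_out", "payload": {"moves": [[0,0,0.1,0,1],[0,0,0.2,0,1],[0,0,0.23,0,1],[0,0,0.23,0,1]]}}

```text
clock: 17.37
position: [0.4972, -0.1523, 0.1146]
tcp_rot: [0.612, 0.791, -0.001, 0.002]
wrist_force: [-7.5, 3.1, 15.8]
opening: 0.0097
```

```bash
python3 -c "
from h import *
goto(.4975,-.1522,.114,1.81)"
```

```text
t 17.37 p [ 497.2 -152.3  114.6] yaw(toolx) 1.825 zaxis [ 0.002 -0.004 -1.   ] F [-7.5  3.1 15.8] T [0.58 1.46 0.01] open 9.7 q [ 1.05  0.34 -0.97  1.83  0.31  1.13  0.23]
shift cm [0.   0.03 0.06] turn 0.015
```

Home: the shoulder is seated at TCP z 114.6 mm, against about 114.5 expected. Now the turn, clockwise.

Emit:
{"api": "carry_out", "payload": {"moves": [[0,-0.03,0.05,0.1,1],[0,-0.03,0.05,0.2,1],[0,-0.03,0.05,0.3,1],[0,-0.03,0.05,0.4,1],[0,-0.03,0.05,0.5,1]]}}

```text
clock: 17.78
position: [0.4973, -0.1524, 0.1147]
tcp_rot: [0.79, 0.614, -0.0, 0.003]
wrist_force: [-2.9, 1.0, 7.4]
opening: 0.0095
```

```bash
python3 -c "
from h import *
goto(.4972,-.1523,.114,.17)"
```

```text
t 17.78 p [ 497.3 -152.4  114.7] yaw(toolx) 1.321 zaxis [ 0.003 -0.004 -1.   ] F [-2.9  1.   7.4] T [0.32 0.42 0.28] open 9.5 q [ 0.98  0.31 -0.88  1.83  0.27  1.12 -0.25]
shift cm [ 0.01 -0.01  0.07] turn 1.151
```

Emit:
{"api": "carry_out", "payload": {"moves": [[0,0,0.04,0.1,1],[0,0,0.04,0.2,1],[0,0,0.04,0.3,1],[0,0,0.04,0.4,1],[0,0,0.04,0.5,1]]}}

```text
clock: 18.2
position: [0.4971, -0.1526, 0.1147]
tcp_rot: [0.918, 0.398, -0.0, 0.003]
wrist_force: [-4.7, 0.6, 7.8]
opening: 0.0094
```

Emit:
{"api": "carry_out", "payload": {"moves": [[0,0,0.04,0.1,1],[0,0,0.04,0.2,1],[0,0,0.04,0.3,1],[0,0,0.04,0.4,1],[0,0,0.04,0.5,1]]}}

```text
clock: 18.62
position: [0.4967, -0.1526, 0.1147]
tcp_rot: [0.988, 0.156, 0.0, 0.003]
wrist_force: [-5.2, 1.2, 8.4]
opening: 0.0101
```

```bash
python3 -c "
from h import *
goto(.4972,-.1523,.114,.14)"
```

```text
t 18.62 p [ 496.7 -152.6  114.7] yaw(toolx) 0.314 zaxis [ 0.001 -0.006 -1.   ] F [-5.2  1.2  8.4] T [0.46 1.25 0.38] open 10.1 q [ 0.85  0.27 -0.72  1.84  0.2   1.1  -1.21]
shift cm [ 0.06 -0.01  0.07] turn 0.174
```

Emit:
{"api": "carry_out", "payload": {"moves": [[0,0,0.04,0.06,1],[0,0,0.04,0.12,1],[0,0,0.04,0.18,1],[0,0,0.04,0.18,1]]}}

```text
clock: 18.95
position: [0.4965, -0.1525, 0.1147]
tcp_rot: [0.998, 0.066, -0.0, 0.003]
wrist_force: [-3.8, 1.9, 7.6]
opening: 0.0094
```

```bash
python3 -c "
from h import *
goto(.4972,-.1523,.114,.14)
A=get_image('scene')[115:205,125:215,::-1];B=get_image('top')[160:250,300:390,::-1]
cv2.imwrite('pics/turn.png',cv2.resize(np.hstack([A,B]),(800,400),interpolation=cv2.INTER_CUBIC))"
```

```text
t 18.95 p [ 496.5 -152.5  114.7] yaw(toolx) 0.132 zaxis [ 0.    -0.006 -1.   ] F [-3.8  1.9  7.6] T [0.49 1.06 0.24] open 9.4 q [ 0.83  0.26 -0.7   1.84  0.2   1.1  -1.38]
shift cm [ 0.07 -0.01  0.07] turn -0.008
```

View pics/turn.png

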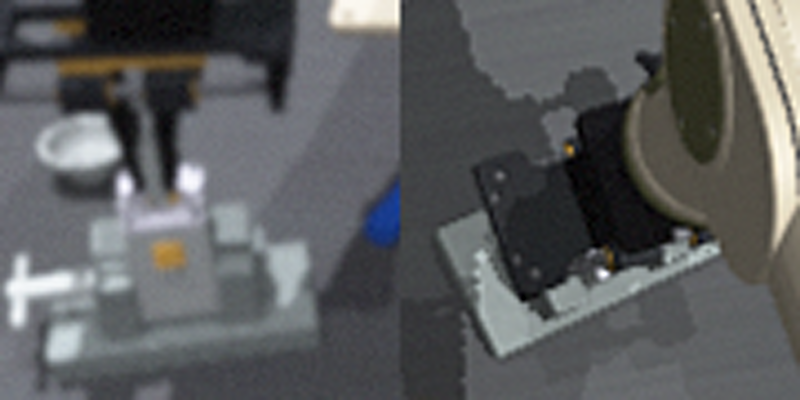

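Run:
```python
from h import *
u=np.array([np.cos(.239),np.sin(.239),0]);C=np.array([.498,-.152,0])
for z in(.07,.08,.09):
    print(z,[np.round(proj('scene',C+u*(.045-d)+[0,0,z])[0],2) for d in(0,.006,.012)])
for n,I in(("0",np.load("pics/scene0.npy")),("now",get_image("scene"))):
    S=cv2.cvtColor(I,cv2.COLOR_RGB2HSV)[166:182,154:170,1].astype(float)
    m=S[:,5:10].mean(1);print(n,m.astype(int));c=S[5:8].mean(0);print(c.astype(int))
```

```text
0.07 [array([162.93, 177.55]), array([162.92, 176.2 ]), array([162.9 , 174.87])]
0.08 [array([162.33, 174.7 ]), array([162.32, 173.35]), array([162.31, 172.02])]
0.09 [array([161.72, 171.8 ]), array([161.72, 170.47]), array([161.71, 169.14])]
0 [ 19  17  13  77 125 131 136 148 151 139 122  86  31   4  13  14]
[ 14  13   9   2  61 127 143 142 139 140 141 148 115  19  16  16]
now [ 20  16   8  59 111 140 144 132 106  54   7  12  14  14  12  14]
[ 15  11  14  10  12  73 136 162 161 161 158 139  82  16  12  13]
```

Bolt edge moved 2.6 px, and full travel would be 2.7 px, so it is drawn in by about 11.7 mm. I'll add a small margin to the turn and settle.

Emit:
{"api": "carry_out", "payload": {"moves": [[0.03,0,0.03,0.03,1],[0.03,0,0.03,0.04,1],[0.03,0,0.03,0.04,1],[0.03,0,0.03,0.04,1],[0.03,0,0.03,0.04,1]], "force": 60}}

```text
clock: 19.52
position: [0.4965, -0.1525, 0.1147]
tcp_rot: [0.999, 0.048, -0.0, 0.003]
wrist_force: [-4.7, 1.1, 7.3]
opening: 0.0094
```

Run:
```python
from h import *
state()
I=get_image("scene");S=cv2.cvtColor(I,cv2.COLOR_RGB2HSV)[166:182,154:170,1].astype(float);print(S[:,5:10].mean(1).astype(int))
state()
cv2.imwrite('pics/end.png',cv2.resize(I[100:260,60:360,::-1],(800,427),interpolation=cv2.INTER_CUBIC))
```

```text
t 19.52 p [ 496.5 -152.5  114.7] yaw(toolx) 0.097 zaxis [-0.    -0.007 -1.   ] F [-4.7  1.1  7.3] T [0.45 1.08 0.39] open 9.4 q [ 0.82  0.26 -0.69  1.84  0.2   1.1  -1.42]
[ 17  17   9  59 112 140 143 133 102  53  10  10  14  12  12  14]
t 19.57 p [ 496.5 -152.5  114.7] yaw(toolx) 0.097 zaxis [-0.001 -0.007 -1.   ] F [-3.8  1.   7.1] T [0.54 1.03 0.39] open 9.8 q [ 0.82  0.26 -0.69  1.84  0.2   1.1  -1.42]
```

View pics/end.png

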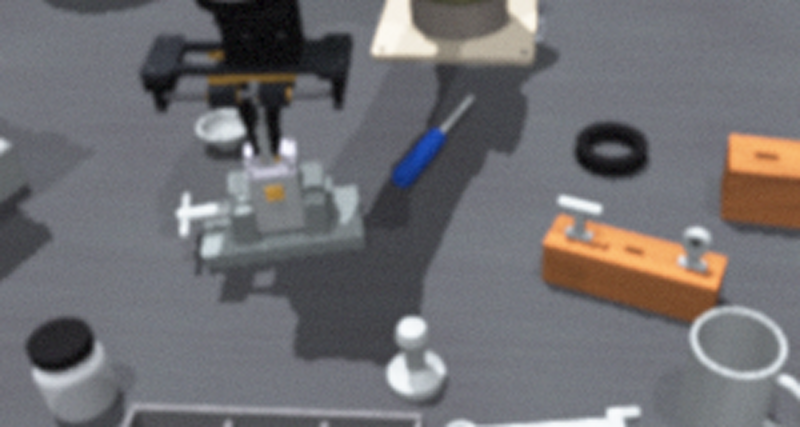

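The key is in the lock at crop (265,150) and still gripped, with the bolt at (275,193) drawn in. The tee (580,210) and round (695,240) keys are still in the stand, and the jar and tamper have not moved. Handing in.

```bash
python3 -c "
from cell import workorder
print(workorder.finish_job())"
```

```text
the job is handed in; nothing more can be done
None
```

The square-headed key is fully home in the lock and held turned about a quarter turn clockwise, with the bolt drawn in. I handed the job in at 19.6 s with the gripper still closed on it at 60 N; no verdict was reported.

- **Insertion:** The upper disc let the key through at about 0.6 rad clockwise, and the lower disc at about 0.48 rad anticlockwise. It went into the plug near straight, after a small rock. Pushing was mostly 3 to 10 N, but reached 13.5 N when first touching the upper disc (above the 3 to 8 N you gave) and 15.8 N when seating the shoulder.
- **Home:** The tool stopped at 114.7 mm high, against about 114.5 mm expected with the shoulder on the cover plate.
- **Turn:** The gripper turned about 1.71 rad from the lock's rest direction. Some of that is play, so the plug itself turned slightly less. The wrist was still holding 0.39 N m against the spring.
- **Bolt:** In the scene picture its edge moved 2.6 px, where the full 12 mm would be about 2.7 px. That puts it at roughly 11.7 mm, good to about half a millimetre. The last small extra turn did not move it further.
- **Other items:** The last picture shows the tee and round keys still in the stand, and the jar and tamper where they were. I did not check the jug in it, and the arm never worked near it.

No check failed. The arm hid the keyhole from the top camera, so fit and depth there rest on tool position and force readings.

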